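# Clear the kiln's over-temperature trip

## Robot

A 7-joint arm with a two-finger parallel gripper is mounted at the origin on the work surface. World frame = base frame: x ahead of the robot, y to its left, z up, the work surface at z = 0. Lengths are in mm, angles in rad, forces in N, time in s.
With the tool pointing down it reaches from about 425 to 975 mm from the base axis. Payload 16.7 kg.
Tool frame: the origin (TCP) lies at the very end of the fingers, on their centre line; the grasp point (between the pads) lies 19 mm behind it (arm.hold_point_z is the distance from the TCP to the grasp point, in mm); z points along the fingers, y is the direction in which the jaws open and shut (so a half turn about z gives the same grasp; the last joint's range is limited). The gripper opens to 85 mm and grips with 20 to 120 N. Pads are 22 mm wide; open, the fingers measure 114 mm over their backs; the gripper's body (76 mm by 85 mm) begins 54 mm behind the grasp point. The pads swing forward as they close: fully open they stand 13 mm farther back than shut.
Start: joints at [-1.341, 0.426, 0.074, 1.606, -0.034, 1.111, -0.067], TCP at [249.621, 627.109, 231.302] pointing down, gripper open.
Joint ranges: [-2.85, 2.85], [-0.5, 2.14], [-1.23, 1.37], [0.21, 2.46], [-1.02, 4.16], [0.16, 2.05], [-2.73, 2.73]. Speed limits (rad/s): [1.89, 1.89, 2.39, 2.39, 3.01, 3.01, 3.01].

## Interface

Orientations are given as a unit quaternion [w, x, y, z].
In Python, from station import arm, snapshot gives the robot as it stands.
- The arm moves only by the tool jog_arm, never from a script. Its argument "commands" is a list of rows, each a list of 4 numbers: the shift along the world's x, y, z in mm, then the turn about the world's z in degrees. A call has 1 to 10 rows; each row shifts and turns the commanded pose from where the row before left it; what a row does not reach is not made up. A row lasts 1/8 s, in which the tool goes at most 62.5 mm and 10.7 degrees, less where a joint would pass 70% of its speed; a pose out of reach is approached as far as the arm can. A call is refused whole if a number of a shift passes 62.5 or a number of a turn 10.7, either way. A call with a gripper value outside its range is refused whole. "jaw" is the closure in counts, from 0 (fully open) to 255 (shut), set as the call begins (left out, the last holds). The fingers move at their own pace and stop on an object; "squeeze" is the grip in N (left out, the last holds). Time passes only in rows, so rows that do not move let the fingers close. It gives the time, the measured TCP pose, the force and the opening at its end, in the units of the state.
- arm.read_state(): the state, without advancing time (a new reading comes with each control period).
- snapshot(name): name is "side" or "top"; returns a dict with "image" (384x512x3 uint8, blue, green, red), "depth" (384x512 float32, mm along the optical axis (not along the pixel's ray), 0 where there is no reading), "camera_matrix" (3x3 intrinsics, pixels), "D" ([k1, k2, p1, p2, k3] as OpenCV has them; the pictures are not rectified), "R" (3x3) and "t" (3): a world point X has camera coordinates R X + t. Camera axes: x right, y down, z forward; pixel columns grow to the right and rows downward; lengths in mm; the calibration is good to about 2 mm. A picture is of the moment at which its call begins.
- arm.close_job(): hands the job in, once; it reports no verdict.
The state is a dict: "clock": time; "qpos": joint angles; "joint_vel": joint speeds; "effort": joint torques, N m; "position": TCP position; "tcp_rot": TCP orientation; "wrist_force": force on the tool from outside, world axes, zero at the start; "torque": the same for the moment, N m; "grip_width": finger opening in mm.
Only numpy, scipy, OpenCV 4.12 (cv2) and the standard library are available. Lean on these libraries where they do the work, as an engineer would, in place of code of your own. Each camera call takes 0.05 s, during which the arm holds its last target. There are 200 camera calls.

## Task

The kiln has tripped. Reach your closed fingertips into the oblong well on top of the steel limiter box, press the sunken reset key all the way down and keep it down for about two seconds, let it spring back up, and only then push down the raised half of the rocker switch on the grey kiln controller until it has tipped fully over. Do it by pressing only: do not lift or shove the limiter, and leave the jar, rod block, dish and bead press where they stand.

Things in the scene. Friction and masses are not known exactly. Their poses are not given: they have to be found in the camera images.
- limiter: over-temperature limiter: plain steel box 120 x 120 x 70 mm high, 1.8 kg, standing loose on the counter, left or right of the controller. Origin: centre of its underside; z up; x away from the robot (but for its yaw), y along the long side of the oblong, black-edged well in the middle of its top
- well_mouth (a point): centre of the mouth of the limiter's well, level with its top face (70 mm above its underside); axes as the limiter's. The well has upright walls, 58 mm apart along y and 36 mm along x, and the reset key at the bottom. It takes closed fingers whose line of closing lies along y (up to about 50 mm that way by 28 mm across)
- key_top (a point): centre of the top face of the reset key, which is grey, 26 x 46 mm (long side along the limiter's y). At rest it lies 22 mm below the well's mouth; moves with the key
- reset_key (a joint): travel of the sprung reset key: 0 m up, 0.006 m fully down (a hard stop). It starts to move at about 1.5 N and is fully down at about 4 N; springs back up when released
- controller: grey kiln controller box, 140 (x) x 190 (y) x 70 mm high, screwed down. Origin: centre of its underside; z up; x to its back, away from the robot, y to the robot's left (but for its yaw). On its top: the rocker switch, centred 35 mm from the middle towards -y; in the other half a dark display and three small flat keys (dummies)
- rocker_press (a point): where to press: on the top face of the rocker's raised half, 22 mm from its pivot towards the controller's back (+x). The rocker is a black paddle 64 mm long (controller's x), 40 mm wide (y), in an 8 mm high steel frame; pivot line along y, through the middle of its top face, 88 mm above the counter. The point tilts with it: 93 mm above the counter when off, 83 mm when on
- rocker (a joint): angle of the rocker: 0 rad off (back half raised 0.25 rad), 0.5 rad on (back half down 0.25 rad, a hard stop). Pressing down on the raised back half turns it to on; friction only: about 2 N at the press point, up to about 4 N nearer the pivot; stays where it is left
- shard_jar: glass jar of blue glass shards with a steel lid, 80 mm across, 115 mm high, loose; origin: centre of its underside
- rod_block: wooden block 70 x 70 x 60 mm with two upright steel rods reaching 175 mm above the counter, one loose piece; origin: centre of its underside
- dish: round copper annealing dish, 110 mm across, 28 mm high, loose; origin: centre of its underside
- bead_press: black graphite bead press, 50 x 90 x 35 mm high, loose; origin: centre of its underside

How it is judged (in metres and radians):
On the way, in this order (a step that is already met when the one before it is completed fails the run):
1. the reset key is pressed fully down and kept there for a second (value of joint reset_key above 0.005 m), for 1 s.
2. the reset key is let go and comes back up, the rocker still off (value of joint reset_key below 0.0015 m and value of joint rocker below 0.2 rad), for 0.1 s.
3. the rocker switch is tipped over to on (value of joint rocker above 0.42 rad), for 0.1 s.
At the end, for the whole second after the job is handed in: The rocker is on (beyond 0.42 of 0.5 rad), the reset key is back up (within 1.5 mm), the limiter stands flat and at rest within 20 mm of where it was, and the jar, rod block, dish and bead press are within 20 mm of where they were (value of joint rocker above 0.42 rad and value of joint reset_key below 0.0015 m and distance of each of limiter, shard_jar, rod_block, dish, bead_press from where it was at the start of the episode below 0.02 m and angle between limiter's own z axis and vertical below 0.05 rad and linear speed of limiter below 0.02 m/s); the robot touches nothing.
It fails at once if the limiter is lifted, tipped or shoved more than 20 mm (height (world z) of limiter above 0.008 m or angle between limiter's own z axis and vertical above 0.1 rad or distance of limiter from where it was at the start of the episode above 0.02 m).
It fails at once if a bystander is lifted, knocked over or moved more than 20 mm (distance of any of shard_jar, rod_block, dish, bead_press from where it was at the start of the episode above 0.02 m or angle between any of shard_jar, rod_block's own z axis and vertical above 0.3 rad).
It also fails if it takes over 54 s, if anything falls off the work surface, if the arm or the gripper's body presses on something with over 40 N, if the wrist force passes 120 N, or if a joint passes its speed limit or range.

## Working session

There is one attempt and no reset: what is moved stays moved. The work goes in short steps, Python scripts to look and compute and a tool call to move; the robot and the scene stay as the last step left them, time stands still between calls to the robot, and variables do not carry over. Pictures are saved under pics/ and viewed, about 8 in all and at most 12, crops included, and the job is handed in when it is done.

Besides the shell and the picture viewer there is one more tool, called after ">>>" as name(argument=value, ...) on one line, values as JSON. jog_arm: Moves the arm, as the interface text tells. Its arguments: {"type":"object","properties":{"commands":{"type":"array"},"jaw":{"type":"number"},"squeeze":{"type":"number"}},"required":["commands"]}

```bash
mkdir -p pics
cat > h.py <<'E'
import numpy as np, cv2
from station import arm, snapshot
def world(s,uv,z):
    p=cv2.undistortPoints(np.array(uv,float).reshape(-1,1,2),np.array(s["camera_matrix"],float),np.array(s["D"],float)).reshape(-1,2)
    R=np.array(s["R"],float);t=np.array(s["t"],float)
    d=np.c_[p,np.ones(len(p))]@R; c=-R.T@t
    return c+d*((z-c[2])/d[:,2])[:,None]
def cloud(s):
    D=s["depth"];v,u=np.mgrid[:D.shape[0],:D.shape[1]]
    p=cv2.undistortPoints(np.c_[u.ravel(),v.ravel()].astype(float).reshape(-1,1,2),np.array(s["camera_matrix"],float),np.array(s["D"],float)).reshape(-1,2)
    X=np.c_[p,np.ones(len(p))]*D.reshape(-1,1)
    W=(X-np.array(s["t"]))@np.array(s["R"]); W[D.ravel()==0]=np.nan
    return W.reshape(D.shape+(3,))
E
python3 - <<'E'
from h import *
import pickle
for n in("top","side"):
    s=snapshot(n);pickle.dump(s,open(n+".pkl","wb"));cv2.imwrite(f"pics/{n}0.png",s["image"])
    print(n,-np.array(s["R"]).T@np.array(s["t"]),np.array(s["R"]).round(2).tolist())
st=arm.read_state();print(st["clock"],st["position"],st["tcp_rot"],st["grip_width"])
E
```

```text
top [ 429.14311298  -16.96773976 1255.17956727] [[-0.0, -1.0, -0.03], [-0.99, 0.01, -0.17], [0.17, 0.03, -0.99]]
side [  518.1709678  -1190.67674541   787.4445341 ] [[1.0, -0.09, -0.01], [-0.05, -0.51, -0.86], [0.08, 0.86, -0.51]]
0.1 [249.5190743  626.79353947 230.6723744 ] [-6.47667729e-05  1.88293504e-01  9.82112626e-01 -5.84496593e-04] 85.64275215141686
```

View pics/top0.png

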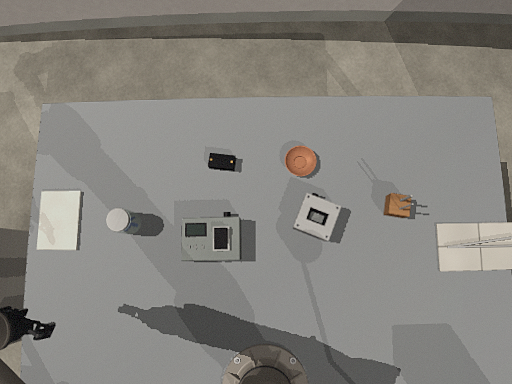

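View pics/side0.png

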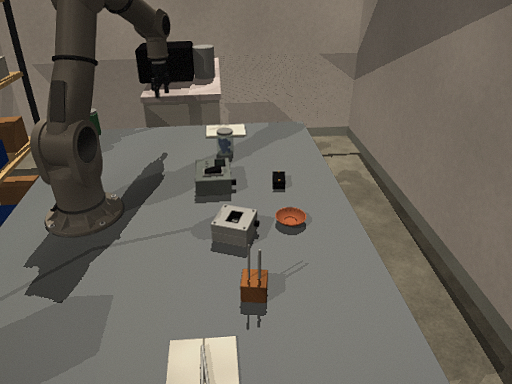

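The top view shows the controller at about (211,239), with its rocker at (221,238), and the limiter turned at (318,217), with its well at (317,215). The rod block is at (398,205), the dish at (300,161), the bead press at (222,161) and the jar at (122,220).

Run:
```python
from h import *
import pickle
s=pickle.load(open("top.pkl","rb"));im=s["image"]
W=cloud(s)
# limiter top by depth
def rect(m,z,name):
    n,l,st,c=cv2.connectedComponentsWithStats(m.astype(np.uint8)); k=1+np.argmax(st[1:,4])
    cs,_=cv2.findContours((l==k).astype(np.uint8),cv2.RETR_EXTERNAL,cv2.CHAIN_APPROX_NONE)
    w=world(s,cs[0].reshape(-1,2),z)[:,:2].astype(np.float32)
    print(name,st[k],cv2.minAreaRect(w))
Z=W[...,2]
roi=np.zeros(Z.shape,bool);roi[185:250,285:350]=1
print("limtop z",np.nanmedian(Z[(abs(Z-70)<10)&roi]))
rect((abs(Z-70)<12)&roi,70,"lim depth")
g=im.max(2)
rect((g>140)&roi,70,"lim bright")
r2=np.zeros(Z.shape,bool);r2[203:230,303:332]=1
rect((g<70)&r2,70,"well dark")
r3=np.zeros(Z.shape,bool);r3[205:270,170:250]=1
rect((Z>55)&(Z<110)&r3,70,"ctl depth")
r4=np.zeros(Z.shape,bool);r4[222:256,209:234]=1
rect((g<70)&r4,88,"rocker dark"); rect((g>150)&r4,78,"frame bright")
for v in range(226,252,3): print(v,W[v,221].round(0), im[v,221])
c=np.hstack([cv2.resize(im[195:240,295:340],(400,400),interpolation=cv2.INTER_NEAREST),cv2.resize(im[216:261,195:240],(400,400),interpolation=cv2.INTER_NEAREST)])
cv2.imwrite("pics/crop.png",c)
s2=pickle.load(open("side.pkl","rb"));
```

```text
limtop z 70.52551573554244
lim depth [ 294  193   47   48 1195] ((550.1663208007812, -172.7172088623047), (118.7242660522461, 121.63642883300781), 67.27533721923828)
lim bright [ 294  185   56   56 1590] ((581.0836181640625, -199.22412109375), (148.6905975341797, 194.86654663085938), 67.63743591308594)
well dark [307 208  21  17 107] ((551.9440307617188, -173.14923095703125), (60.0508918762207, 37.56886672973633), 68.28784942626953)
ctl depth [ 181  217   60   44 2519] ((481.4861755371094, 171.52340698242188), (138.42771911621094, 191.33131408691406), 0.036635614931583405)
rocker dark [214 228  14  21 283] ((481.91290283203125, 136.8533477783203), (63.7791748046875, 41.709983825683594), 0.48892828822135925)
frame bright [212 226  18  25 100] ((482.409423828125, 138.19447326660156), (77.49646759033203, 54.61603546142578), 0.8254176378250122)
226 [521. 138.  72.] [151 158 161]
229 [510. 135.  95.] [30 28 29]
232 [501. 135.  91.] [34 29 31]
235 [491. 135.  89.] [37 35 35]
238 [482. 135.  87.] [38 38 38]
241 [472. 135.  86.] [39 34 38]
244 [463. 136.  80.] [35 27 32]
247 [453. 136.  81.] [20 17 20]
250 [444. 136.  79.] [168 173 177]
```

View pics/crop.png

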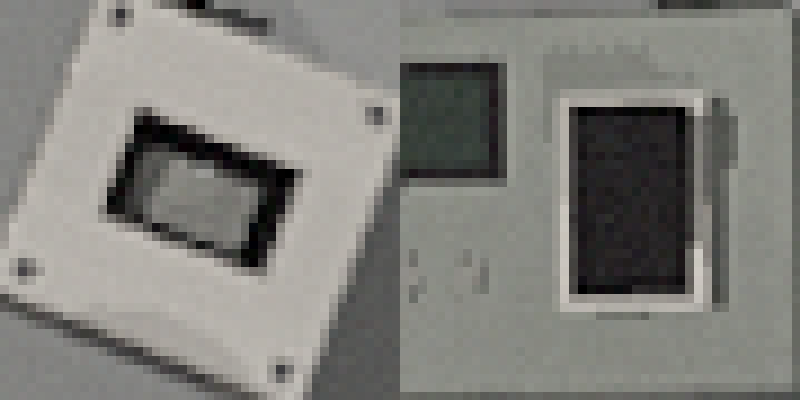

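The well centre is near (551,-173). Its long axis points along (0.37,0.93), and the tool's closing line already points that way (68°), so no turn is needed for now. I'll close the fingers and travel high.

>>> jog_arm(commands=[[0, 0, 2, 0], [10, -25, 2, 0], [15, -40, 2, 0], [15, -40, 2, 0], [15, -40, 2, 0], [15, -40, 2, 0], [15, -40, 2, 0], [15, -40, 0, 0], [10, -25, 0, 0], [5, -10, 0, 0]], jaw=255, squeeze=20)

```text
clock: 1.35
position: [365.2, 326.0, 245.6]
tcp_rot: [0.0, 0.189, 0.982, 0.0]
wrist_force: [0.2, -0.0, 0.6]
grip_width: 0.3
```

```bash
python3 -c "
from h import *
s=arm.read_state();print(s['clock'],s['position'],s['qpos'],s['tcp_rot'],s['wrist_force'],s['grip_width'])"
```

```text
1.35 [365.18604786 325.98450786 245.62590958] [-1.04178706  0.10259005  0.19594308  2.00403338 -0.02328782  1.03659342
  0.35530147] [6.86635414e-05 1.89102637e-01 9.81957301e-01 2.17473203e-04] [ 0.23317998 -0.04081885  0.56780154] 0.3271211619201156
```

>>> jog_arm(commands=[[10, -25, 0, 0], [15, -40, 0, 0], [15, -40, 0, 0], [15, -40, 0, 0], [15, -40, 0, 0], [15, -40, 0, 0], [15, -40, 0, 0], [15, -40, 0, 0], [15, -40, 0, 0], [15, -40, 0, 0]])

```text
clock: 2.6
position: [510.5, -58.3, 245.5]
tcp_rot: [0.0, 0.188, 0.982, 0.0]
wrist_force: [-0.1, 0.1, -0.5]
grip_width: 0.0
```

>>> jog_arm(commands=[[15, -40, 0, 0], [15, -40, 0, 0], [10, -25, 0, 0], [5, -10, 0, 0], [0, 0, 0, 0], [0, 0, 0, 0]])

```text
clock: 3.35
position: [554.6, -171.5, 245.2]
tcp_rot: [-0.0, 0.188, 0.982, 0.0]
wrist_force: [-0.6, -0.3, 0.2]
grip_width: 0.4
```

Run:
```python
from h import *
import pickle
s=arm.read_state();print(s['clock'],s['position'],s['qpos'],s['tcp_rot'],s['wrist_force'],s['grip_width'])
# side-view check of the well centre
s=pickle.load(open("side.pkl","rb"));im=s["image"];m=np.zeros(im.shape[:2],np.uint8);m[205:228,222:250]=1
m&=(im.max(2)<70).astype(np.uint8)
n,l,st,c=cv2.connectedComponentsWithStats(m);k=1+np.argmax(st[1:,4])
cs,_=cv2.findContours((l==k).astype(np.uint8),cv2.RETR_EXTERNAL,cv2.CHAIN_APPROX_NONE)
print(st[k],cv2.minAreaRect(world(s,cs[0].reshape(-1,2),70)[:,:2].astype(np.float32)))
W=cloud(s)
m=(abs(W[...,2]-70)<6);m[:200]=0;m[250:]=0;m[:,:205]=0;m[:,265:]=0
n,l,st,c=cv2.connectedComponentsWithStats(m.astype(np.uint8));k=1+np.argmax(st[1:,4])
cs,_=cv2.findContours((l==k).astype(np.uint8),cv2.RETR_EXTERNAL,cv2.CHAIN_APPROX_NONE)
print(st[k],cv2.minAreaRect(world(s,cs[0].reshape(-1,2),70)[:,:2].astype(np.float32)))
```

```text
3.35 [ 554.62652099 -171.5162082   245.23533403] [-0.32425099  0.29724474  0.63420945  1.83488352 -0.1992504   1.07356232
  1.57811323] [-1.50560967e-04  1.87616597e-01  9.82242301e-01  2.28566640e-04] [-0.59793483 -0.30718601  0.17148918] 0.3742194946118015
[226 211  17  12 115] ((552.7466430664062, -171.98410034179688), (59.57542037963867, 38.770381927490234), 68.26907348632812)
[210 204  47  28 793] ((551.0360107421875, -176.55532836914062), (132.4486846923828, 124.6050796508789), 67.83197784423828)
```

Both views agree on a well centre of about (552,-172.5). I'll shift by (-3,-1) and come down to just above the mouth for a look.

>>> jog_arm(commands=[[-2.5, -1, -10, 0], [0, 0, -25, 0], [0, 0, -35, 0], [0, 0, -35, 0], [0, 0, -25, 0], [0, 0, -15, 0], [0, 0, -10, 0], [0, 0, -5, 0], [0, 0, 0, 0], [0, 0, 0, 0]])

```text
clock: 4.6
position: [552.5, -173.9, 85.9]
tcp_rot: [0.0, 0.188, 0.982, 0.0]
wrist_force: [0.5, -0.2, 1.1]
grip_width: -0.4
```

Run:
```python
from h import *
a=[]
for n,(v,u) in dict(side=(165,195),top=(180,275)).items():
    s=snapshot(n);a.append(cv2.resize(s["image"][v:v+75,u:u+75],(400,400),interpolation=cv2.INTER_NEAREST))
cv2.imwrite("pics/c2.png",np.hstack(a))
s=arm.read_state();print(s['position'],s['wrist_force'])
```

```text
[ 552.41985233 -173.91836564   85.79531147] [-0.85982446 -0.27080154  0.2332331 ]
```

View pics/c2.png

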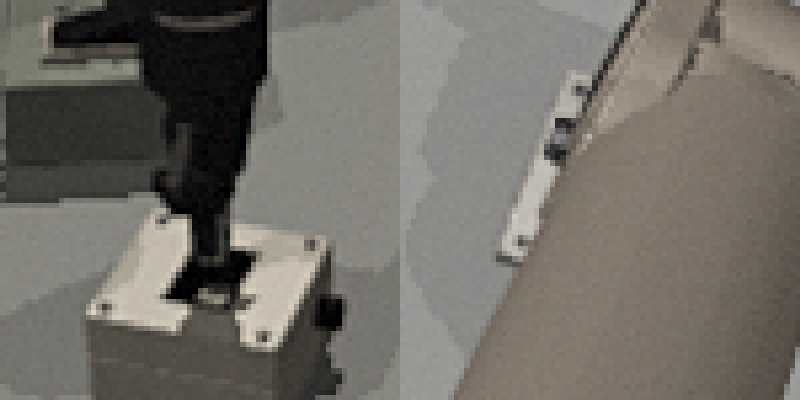

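In the crop the fingertips stand directly over the well mouth. I'll descend into the well slowly.

>>> jog_arm(commands=[[-0.5, 1, -5, 0], [0, 0, -5, 0], [0, 0, -5, 0], [0, 0, -5, 0], [0, 0, -4, 0], [0, 0, -3, 0], [0, 0, -3, 0], [0, 0, -2, 0], [0, 0, 0, 0], [0, 0, 0, 0]])

```text
clock: 5.95
position: [551.7, -172.9, 53.4]
tcp_rot: [0.0, 0.188, 0.982, -0.0]
wrist_force: [-0.1, -0.3, -0.0]
grip_width: 0.1
```

Inside the well and free of contact. Next I press to about z = 41.5, 0.5 mm past the nominal stop, and hold.

>>> jog_arm(commands=[[0, 0, -3, 0], [0, 0, -2, 0], [0, 0, -2, 0], [0, 0, -2, 0], [0, 0, -1, 0], [0, 0, -1, 0], [0, 0, 0, 0], [0, 0, 0, 0]])

```text
clock: 6.95
position: [551.6, -172.9, 42.3]
tcp_rot: [-0.0, 0.188, 0.982, -0.0]
wrist_force: [-1.2, 0.8, 2.9]
grip_width: 0.1
```

>>> jog_arm(commands=[[0, 0, -0.5, 0], [0, 0, -0.5, 0], [0, 0, -0.3, 0], [0, 0, 0, 0]])

```text
clock: 7.45
position: [551.6, -172.9, 41.8]
tcp_rot: [0.0, 0.188, 0.982, 0.0]
wrist_force: [-7.8, 3.6, 21.0]
grip_width: -0.3
```

The force rose to 21 N with the tip stopped at 41.8, so the key is on its stop. I'll hold for about 2 s.

>>> jog_arm(commands=[[0, 0, 0.2, 0], [0, 0, 0, 0], [0, 0, 0, 0], [0, 0, 0, 0], [0, 0, 0, 0], [0, 0, 0, 0], [0, 0, 0, 0], [0, 0, 0, 0], [0, 0, 0, 0], [0, 0, 0, 0]])

```text
clock: 8.7
position: [551.7, -172.9, 41.8]
tcp_rot: [0.0, 0.188, 0.982, 0.0]
wrist_force: [-5.7, 3.7, 17.9]
grip_width: -0.1
```

>>> jog_arm(commands=[[0, 0, 0, 0], [0, 0, 0, 0], [0, 0, 0, 0], [0, 0, 0, 0], [0, 0, 0, 0], [0, 0, 0, 0], [0, 0, 0, 0]])

```text
clock: 9.57
position: [551.7, -172.9, 41.9]
tcp_rot: [0.0, 0.188, 0.982, 0.0]
wrist_force: [-5.6, 2.4, 18.3]
grip_width: -0.1
```

>>> jog_arm(commands=[[0, 0, 3, 0], [0, 0, 4, 0], [0, 0, 6, 0], [0, 0, 8, 0], [0, 0, 12, 0], [0, 0, 20, 0], [0, 0, 30, 0], [0, 0, 30, 0], [0, 0, 15, 0], [0, 0, 0, 0]])

```text
clock: 10.82
position: [552.1, -172.9, 170.3]
tcp_rot: [0.001, 0.188, 0.982, 0.0]
wrist_force: [-0.0, -0.4, -0.0]
grip_width: 0.2
```

>>> jog_arm(commands=[[-5, 30, 0, 2], [-5, 40, 0, 4], [-5, 40, 0, 4], [-5, 40, 0, 4], [-5, 40, 0, 4], [-5, 40, 0, 4], [-5, 40, 0, 0], [-5, 25, 0, 0], [-3, 12, 0, 0], [0, 0, 0, 0]])

```text
clock: 12.08
position: [508.3, 134.1, 168.7]
tcp_rot: [-0.0, -0.003, 1.0, -0.0]
wrist_force: [0.4, -0.1, 0.3]
grip_width: 0.1
```

Run:
```python
from h import *
import pickle
st=arm.read_state();print(st['clock'],st['position'],st['qpos'],st['tcp_rot'],st['wrist_force'])
s=snapshot("top");s0=pickle.load(open("top.pkl","rb"))
for q in (s0,s):
    im=q["image"];m=np.zeros(im.shape[:2],np.uint8);m[203:230,303:332]=1;m&=(im.max(2)<70).astype(np.uint8)
    print(m.sum(),cv2.moments(m)['m10']/m.sum(),cv2.moments(m)['m01']/m.sum())
a=[cv2.resize(s["image"][195:240,295:340],(400,400),interpolation=cv2.INTER_NEAREST),cv2.resize(snapshot("side")["image"][130:205,180:255],(400,400),interpolation=cv2.INTER_NEAREST)]
cv2.imwrite("pics/c3.png",np.hstack(a))
```

```text
12.075 [508.27503973 134.11273136 168.65659286] [-0.74905327  0.26892014  0.4347242   2.02160664 -0.14518703  0.88122
  1.3414157 ] [-4.16764460e-04 -2.94913030e-03  9.99995523e-01 -2.87757700e-04] [ 0.37750763 -0.11348846  0.27347253]
113 317.353982300885 215.1504424778761
114 317.5877192982456 215.37719298245614
```

View pics/c3.png

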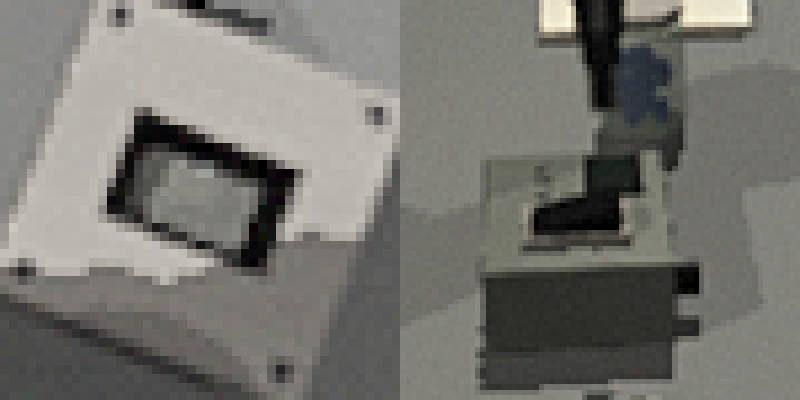

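The limiter hasn't moved, the key is back up, and the rocker's back half is still raised. I'll centre over the press point and come down.

>>> jog_arm(commands=[[-0.5, 2.5, -10, 0], [0, 0, -20, 0], [0, 0, -20, 0], [0, 0, -10, 0], [0, 0, -5, 0], [0, 0, -4, 0], [0, 0, -4, 0], [0, 0, -3, 0], [0, 0, -3, 0], [0, 0, -2, 0]])

```text
clock: 13.42
position: [508.3, 136.7, 88.2]
tcp_rot: [0.0, -0.003, 1.0, 0.0]
wrist_force: [1.6, -0.3, 2.0]
grip_width: -0.0
```

>>> jog_arm(commands=[[0, 0, -1, 0], [0, 0, -0.5, 0], [0, 0, 0, 0]])

```text
clock: 13.8
position: [508.1, 136.7, 86.7]
tcp_rot: [0.0, -0.003, 1.0, 0.0]
wrist_force: [0.9, -0.3, 2.1]
grip_width: 0.2
```

>>> jog_arm(commands=[[0, 0, -1, 0], [0, 0, -0.7, 0], [0, 0, 0, 0]])

```text
clock: 14.18
position: [508.0, 136.6, 84.9]
tcp_rot: [-0.0, -0.003, 1.0, -0.0]
wrist_force: [-0.0, 0.9, 0.2]
grip_width: -0.3
```

>>> jog_arm(commands=[[0, 0, -0.7, 0], [0, 0, -0.5, 0], [0, 0, 0, 0]])

```text
clock: 14.55
position: [508.0, 136.6, 83.7]
tcp_rot: [-0.0, -0.003, 1.0, -0.0]
wrist_force: [-0.7, 0.8, 1.9]
grip_width: -0.1
```

>>> jog_arm(commands=[[0, 0, -0.6, 0], [0, 0, -0.6, 0], [0, 0, 0, 0]])

```text
clock: 14.92
position: [508.1, 136.6, 83.1]
tcp_rot: [-0.0, -0.002, 1.0, 0.0]
wrist_force: [-5.8, -0.6, 16.2]
grip_width: 0.0
```

The force jumped to 16 N at z = 83.1, so the rocker is at its hard stop. I'll retract and check.

>>> jog_arm(commands=[[0, 0, 0, 0], [0, 0, 3, 0], [0, 0, 6, 0], [0, 0, 12, 0], [0, 0, 25, 0], [0, 0, 35, 0], [0, 0, 35, 0], [0, 0, 20, 0], [0, 0, 0, 0], [0, 0, 0, 0]])

```text
clock: 16.18
position: [507.8, 136.5, 218.4]
tcp_rot: [-0.0, -0.003, 1.0, -0.0]
wrist_force: [0.5, -0.1, 0.0]
grip_width: -0.0
```

Run:
```python
from h import *
import pickle
st=arm.read_state();print(st['clock'],st['position'],st['wrist_force'])
o=pickle.load(open("side.pkl","rb"));s=snapshot("side")
d=(cv2.absdiff(o["image"],s["image"]).max(2)>40)
for n,(v0,v1,u0,u1) in dict(press=(168,192,268,290),dish=(204,232,272,312),rods=(245,305,236,272),limiter=(200,250,205,262)).items(): print(n,d[v0:v1,u0:u1].sum())
W=cloud(s);P=W.reshape(-1,3)
for x in (458,470,482,494,504,510):
    k=(abs(P[:,0]-x)<4)&(abs(P[:,1]-137)<12)&(P[:,2]>60)&(P[:,2]<110);print(x,k.sum(),np.median(P[k,2]) if k.any() else None)
cv2.imwrite("pics/c4.png",np.hstack([cv2.resize(s["image"][120:310,170:330],(340,400)),cv2.resize(s["image"][130:205,180:255],(400,400),interpolation=cv2.INTER_NEAREST)]))
```

```text
16.175 [507.83725116 136.52207545 218.36420279] [ 0.52417922 -0.13594864  0.00708878]
press 0
dish 0
rods 0
limiter 449
458 9 95.91291501477907
470 8 93.26737397554135
482 7 88.46739753626754
494 8 86.40428780973245
504 5 84.3513845270401
510 5 82.88739847372383
```

View pics/c4.png

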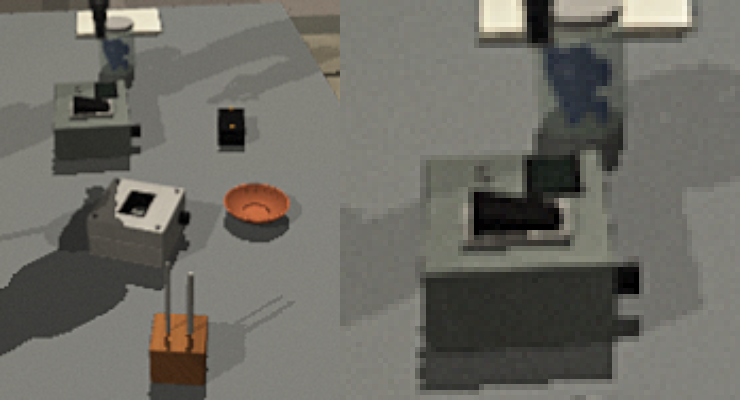

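The rocker now slopes the other way: z is 96 in front, 88 at the pivot and 83 at the back, a tilt of about -0.25 rad. The bystanders haven't moved; the limiter pixels that changed are only the arm's shadow. Handing in.

```bash
python3 -c "
from station import arm
arm.close_job()"
```

```text
the job is handed in; nothing more can be done
```

I pressed the reset key and then tipped the rocker to on. The job was handed in at about 16 s of the 54 s allowed; no verdict is reported.

- **Reset key:** I pressed it with closed fingertips onto its hard stop. The tip stopped at z = 41.8 mm with about 18–21 N, and I held it there for just over 2 s. After release, the top view showed the key clear in the well and the rocker still off.
- **Rocker:** I pressed the raised back half to its stop, at z = 83.1 mm with 16 N. Depth afterwards showed the paddle about 96 mm high in front and 83 mm at the back, which is fully on. The gripper is now clear, with about 0 N at the wrist.
- **Limiter:** The well position in the top view shifted less than 0.5 pixel after the key press. A raw image comparison at the end did flag changed pixels on the limiter (449). I put these down to the arm's shadow, as the picture showed it standing flat and in place.
- **Bystanders:** The dish, rod block and bead press showed no changed pixels. I checked the jar only by eye; it looked unmoved.

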